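Feed one copper blank and slide it onto the pad

ROBOT

A 6-joint arm with a two-finger parallel gripper is mounted at the origin on the work surface. World frame = base frame: x ahead of the robot, y to its left, z up, the work surface at z = 0. Lengths are in m, angles in rad, forces in N, time in s.
With the tool pointing down it reaches from about 0.225 to 0.875 m from the base axis. Payload 3.4 kg.
Tool frame: the origin (TCP) lies between the finger pads; the fingertips stand 11 mm ahead of it and the grasp point (between the pads) lies 8 mm behind it (tips_ahead is the distance from the TCP to the fingertips, in m); z points along the fingers, x is the direction in which the jaws open and shut, and the axes are right-handed (so a half turn about z gives the same grasp; the last joint's range is limited). The gripper opens to 85 mm and grips with 20 to 120 N. Pads are 22 mm wide; open, the fingers measure 114 mm over their backs; the gripper's body (76 mm by 85 mm) begins 54 mm behind the grasp point. The pads swing forward as they close: fully open they stand 13 mm farther back than shut.
Start: joints at [-1.361, 0.276, 1.505, -0, 1.361, -0.121], TCP at [0.187, -0.544, 0.242] pointing down, gripper open.
Joint ranges: [-2.89, 2.89], [-0.75, 2.08], [0.22, 2.7], [-1.18, 4.32], [0.11, 2.71], [-2.7, 2.7]. Speed limits (rad/s): [2.57, 2.57, 3.14, 3.14, 3.14, 3.14].

INTERFACE

Orientations are given as a unit quaternion [w, x, y, z].
In Python, from rig import get_state, get_image, sign_off, masks_of, tips_ahead gives the robot as it stands.
- The arm moves only by the tool play_rows, never from a script. Its argument "series" is a list of rows, each an object of numbers: "fingers": the closure, from -1 (fully open) to 1 (shut); "dx", "dy", "dz": the shift along the world's x, y, z in mm; "turn": the turn about the world's z in rad. A call has 1 to 20 rows; each row shifts and turns the pose as measured when the row begins; what a row does not reach is not made up. A row lasts 1/12 s, in which the tool goes at most 41.7 mm and 7.16 degrees, less where a joint would pass 70% of its speed; a pose out of reach is approached as far as the arm can. A call with a gripper value outside its range is refused whole. The fingers move at their own pace and stop on an object; "squeeze" is the grip in N (left out, the last holds). Time passes only in rows, so rows that do not move let the fingers close. It gives the time, the measured TCP pose, the force and the opening at its end, in the units of the state.
- get_state(): the state, without advancing time (a new reading comes with each control period).
- get_image(name): name is "scene" or "side" or "wrist"; returns a dict with "pixels" (384x512x3 uint8, red, green, blue), "vfov" (degrees; the focal length in pixels is half the picture's height over the tangent of half this angle, whatever the lens; pixels are square), "cx", "cy" (the principal point, pixels), "rvec" (rotation vector, rad) and "tvec" (3), from world to camera coordinates, as OpenCV has them; the wrist camera has in their place "hand_eye" (4x4, takes a point from camera to tool coordinates, whose origin is the TCP and whose axes are the tool frame's). Camera axes: x right, y down, z forward; pixel columns grow to the right and rows downward; lengths in m; the calibration is good to about 2 mm. A picture is of the moment at which its call begins: read the wrist's pose just before it. There is no depth.
- sign_off(): hands the job in, once; it reports no verdict.
Trained networks look in a picture, given as the dict that the camera call returned (one of the last four; its "shot" number tells which), for a name from the list of things; names that differ only in an ending like _2 or _b are one class to them, and where a whole thing is asked for, a point or a joint stands for the part that bears it (a point fixed in the world has none). Each returns a list of dicts, best first, with "p" (0 to 1); they miss things now and then, are a little off and sometimes report something else, mostly with a low value. They report only what shows in the picture. A call takes as long as a camera call.
- masks_of(picture, label): "region" (384x512 bool, what is visible of it) and "xy" ([column, row] in pixels, amid what is visible of it).
The state is a dict: "clock": time; "qpos": joint angles; "qd": joint speeds; "effort": joint torques, N m; "position": TCP position; "ee_rot": TCP orientation; "contact_force": force on the tool from outside, world axes, zero at the start; "moment": the same for the moment, N m; "width": finger opening in m.
Only numpy, scipy, OpenCV 4.12 (cv2) and the standard library are available. Lean on these libraries where they do the work, as an engineer would, in place of code of your own. Each camera call takes 0.05 s, during which the arm holds its last target. There are 200 camera calls.

TASK

On the coppersmith's bench, press the plunger of the blank feeder once, all the way down, and let it come back up, so that a single copper blank slides out onto the bench. Then push that blank along the bench with the fingertips until it lies wholly on the round steel pad. Pinch and lift nothing, and leave the other blanks in the feeder and everything else where it stands.

Things in the scene. Friction and masses are not known exactly. Their poses are not given: they have to be found in the camera images.
- feeder: Blank feeder, fixed to the bench: a dark steel open-topped magazine (48 mm square, 5 mm walls, 40 mm high, slotted front) holding three stacked blanks, and behind it a grey housing 82 x 52 x 30 mm high. Origin on the bench under the magazine's centre; x points to the housing, z up. Mouth at bench level in the -x face, 24 mm from the origin, 13 mm high, facing the robot within 0.3 rad.
- plunger_top (a point): Centre of the plunger's flat black round cap (36 mm across), on its top face: 65 mm behind the feeder's origin (+x of the feeder), 66 mm above the bench when up, 42 mm when fully down. It is pressed straight down.
- plunger (a joint): Plunger travel in m: 0 up, 0.024 fully down. A spring returns it (6 N up, 9 N down); a full press takes 8 to 14 N, then a hard stop. It drives a shuttle that pushes out the lowest blank, 2.4 mm per mm; a full slow stroke leaves its centre 53 to 60 mm before the feeder's origin (more if fast). When it is let up the next blank drops into place, and another press would push that out too.
- blank0: The lowest copper blank of the stack at the start, the one that comes out: a disc pressed from sheet (hollow, closed), 36 mm across, 10 mm thick, about 45 g, lying flat. Origin at the centre of its underside, z up.
- blank1: The second blank of the stack, the same disc. It must stay in the feeder.
- blank2: The top blank of the stack, the same disc. It must stay in the feeder.
- pad: Round steel pad, 90 mm across, let into the bench top flush with the wood (nothing to bump over), in front of the feeder and to its left or its right, some 15 cm from the mouth. Origin at its centre, at bench level.
- tin: Round closed tin, 60 mm across, 50 mm high, standing in front of the feeder on the side away from the pad. Origin under its centre. Bystander.
- dolly: Small turned steel dolly, 40 mm across, 53 mm high, standing beside the feeder. Origin under its centre. Bystander.
- block: Wooden block 50 x 40 x 35 mm high, beside the feeder. Origin under its centre. Bystander.
- mallet: Wooden mallet lying at the left of the work. Bystander.
- slapper: Yellow plastic slapper, 250 mm long, 18 mm high, lying at the right of the work. Bystander.
- bowl: Dark metal bowl, 130 mm across, 55 mm high, at the far right. Bystander.
- wrench: Steel wrench lying at the far left. Bystander.

How it is judged:
On the way, in this order (a step that is already met when the one before it is completed fails the run):
1. the plunger is pressed fully down (value of joint plunger above 0.021 m), for 0.05 s.
2. the plunger is back up and one blank lies on the bench outside the mouth (value of joint plunger below 0.003 m and x of blank0 in the frame of feeder below -0.043 m), for 0.1 s.
At the end, for the whole second after the job is handed in: The first blank lies at rest and flat, wholly on the round pad (its centre within 27 mm of the pad's centre); the plunger is up (within 3 mm) and the other two blanks are still in the feeder (not more than 8 mm forward) (horizontal distance between blank0 and pad below 0.027 m and height (world z) of blank0 below 0.003 m and linear speed of blank0 below 0.01 m/s and value of joint plunger below 0.003 m and x of each of blank1, blank2 in the frame of feeder above -0.008 m); the robot touches nothing.
It fails at once if a second blank is pushed out of the feeder (x of any of blank1, blank2 in the frame of feeder below -0.02 m).
It fails at once if a blank is lifted (the first more than 10 mm, the others out of the magazine) or tipped up (height (world z) of blank0 above 0.01 m or angle between blank0's own z axis and vertical above 0.5 rad or height (world z) of blank1 above 0.025 m or height (world z) of blank2 above 0.035 m).
It fails at once if a bystander is moved more than 15 mm (distance of any of tin, dolly, block, mallet, slapper, bowl, wrench from where it was at the start of the episode above 0.015 m).
It also fails if it takes over 45 s, if anything falls off the work surface, if the arm or the gripper's body presses on something with over 40 N, if the wrist force passes 120 N, or if a joint passes its speed limit or range.

## Working session

There is one attempt and no reset: what is moved stays moved. The work goes in short steps, Python scripts to look and compute and a tool call to move; the robot and the scene stay as the last step left them, time stands still between calls to the robot, and variables do not carry over. Pictures are saved under pics/ and viewed, about 8 in all and at most 12, crops included, and the job is handed in when it is done.

Besides the shell and the picture viewer there is one more tool, called as a command line: name --argument value ..., lists and objects as JSON in quotes. play_rows: Moves the arm, as the interface text tells. Its arguments: {"type":"object","properties":{"series":{"type":"array"},"squeeze":{"type":"number"}},"required":["series"]}

```bash
mkdir -p pics
cat > h.py <<'E'
import numpy as np, cv2
from rig import *
from scipy.spatial.transform import Rotation as R
def save(im,name): cv2.imwrite('pics/'+name,im['pixels'][:,:,::-1])
def cam(im,st=None):
    f=192/np.tan(np.radians(im['vfov'])/2)
    K=np.array([[f,0,im['cx']],[0,f,im['cy']],[0,0,1]])
    if 'rvec' in im:
        Rm=cv2.Rodrigues(np.array(im['rvec'],float))[0]; t=np.array(im['tvec'],float).ravel()
        return K,Rm.T,-Rm.T@t
    q=st['ee_rot']; T=np.eye(4); T[:3,:3]=R.from_quat([q[1],q[2],q[3],q[0]]).as_matrix(); T[:3,3]=st['position']
    M=T@np.array(im['hand_eye']); return K,M[:3,:3],M[:3,3]
def ray(c,px):
    K,Rw,o=c; d=Rw@np.linalg.inv(K)@np.array([px[0],px[1],1.]); return o,d/np.linalg.norm(d)
def onz(c,px,z):
    o,d=ray(c,px); return o+d*(z-o[2])/d[2]
def proj(c,P):
    K,Rw,o=c; p=K@(Rw.T@(np.array(P,float)-o)); return p[:2]/p[2]
def tri(c1,p1,c2,p2):
    o1,d1=ray(c1,p1);o2,d2=ray(c2,p2)
    s=np.linalg.lstsq(np.c_[d1,-d2],o2-o1,rcond=None)[0]
    a=o1+s[0]*d1;b=o2+s[1]*d2; return (a+b)/2,np.linalg.norm(a-b)
E
python3 - <<'E'
from h import *
ims={}
s=get_state(); print(s, tips_ahead if not callable(tips_ahead) else tips_ahead())
for n in ('scene','side'):
    im=get_image(n); save(im,n+'0.png'); c=cam(im); print(n,'cam at',c[2].round(3))
    for l in ('feeder','plunger_top','pad','tin','dolly','block','blank0','mallet','slapper'):
        for r in masks_of(im,l)[:2]:
            print(l,round(r['p'],2),np.round(r['xy'],1),r['region'].sum(),onz(c,r['xy'],0).round(3))
a=cv2.imread('pics/scene0.png');b=cv2.imread('pics/side0.png')
cv2.imwrite('pics/both0.png',cv2.resize(np.vstack([a,b]),(400,600)))
E
```

```text
{'clock': 0.0, 'qpos': array([-1.36100943e+00,  2.76573518e-01,  1.50616184e+00,  3.30270347e-05,
        1.36070372e+00, -1.21000920e-01]), 'qd': array([ 2.96200940e-04, -1.12118557e-03,  4.48907677e-04,  3.38511855e-03,
        1.89660512e-03,  8.28572490e-06]), 'effort': array([-1.72014797e-04, -4.16775906e+01, -2.45806199e+01,  6.28902762e-05,
        1.11919572e-02, -1.21005687e-05]), 'position': array([ 0.18664836, -0.54330819,  0.24144051]), 'ee_rot': array([-6.35111734e-04,  8.13873629e-01, -5.81041189e-01, -6.70240160e-04]), 'contact_force': array([-0.36413948, -0.0666688 , -0.27192295]), 'moment': array([ 0.01725805, -0.00279377,  0.0220298 ]), 'width': 0.08559107324590103} 0.011
scene cam at [ 1.26  -0.326  1.019]
feeder 0.59 [381.  145.9] 566 [0.449 0.472 0.   ]
feeder 0.58 [282.6 235.5] 933 [0.664 0.005 0.   ]
plunger_top 0.6 [284.1 229.6] 139 [0.646 0.018 0.   ]
pad 0.78 [305.  192.9] 491 [0.544 0.135 0.   ]
tin 0.67 [223.3 211.9] 408 [ 0.522 -0.127  0.   ]
tin 0.39 [280.4 235.7] 833 [ 0.662 -0.001  0.   ]
dolly 0.74 [244.8 247.1] 237 [ 0.661 -0.11   0.   ]
block 0.84 [319.1 225.7] 334 [0.671 0.119 0.   ]
blank0 0.55 [276.2 216.1] 77 [0.593 0.015 0.   ]
mallet 0.69 [378.9 144.5] 605 [0.44  0.469 0.   ]
slapper 0.58 [ 86.8 232. ] 746 [ 0.449 -0.515  0.   ]
side cam at [0.29  1.064 0.889]
feeder 0.58 [223.1 205.6] 602 [ 0.679 -0.017  0.   ]
plunger_top 0.63 [223.1 193.5] 61 [ 0.704 -0.091  0.   ]
plunger_top 0.41 [232.7 189.1] 118 [ 0.677 -0.131  0.   ]
pad 0.74 [246.5 240.5] 321 [0.541 0.144 0.   ]
tin 0.58 [269.2 186.7] 256 [ 0.539 -0.19  -0.   ]
dolly 0.47 [234.4 187.8] 101 [ 0.673 -0.141  0.   ]
block 0.7 [212.1 218. ] 201 [0.693 0.065 0.   ]
mallet 0.88 [273.2 329.3] 647 [0.379 0.455 0.   ]
slapper 0.51 [304.4 149.3] 272 [ 0.449 -0.542  0.   ]
```

Run:
```python
from h import *
a=cv2.imread('pics/scene0.png')[150:290,180:380];b=cv2.imread('pics/side0.png')[150:290,160:360]
cv2.imwrite('pics/c0.png',np.vstack([cv2.resize(x,None,fx=2.1,fy=2.1,interpolation=cv2.INTER_CUBIC) for x in (a,b)]))
im=get_image('wrist');print(im['hand_eye'],im['vfov'],im['cx'],im['cy'])
```

```text
[[ 9.99999698e-01 -6.38860284e-04 -4.41783765e-04 -5.12801809e-05]
 [ 7.41132190e-04  9.55018911e-01  2.96543977e-01 -7.52131906e-02]
 [ 2.32461681e-04 -2.96544215e-01  9.55019097e-01 -1.29765324e-01]
 [ 0.00000000e+00  0.00000000e+00  0.00000000e+00  1.00000000e+00]] 71.84407508717543 252.65804712478092 191.5322391345254
```

View pics/c0.png

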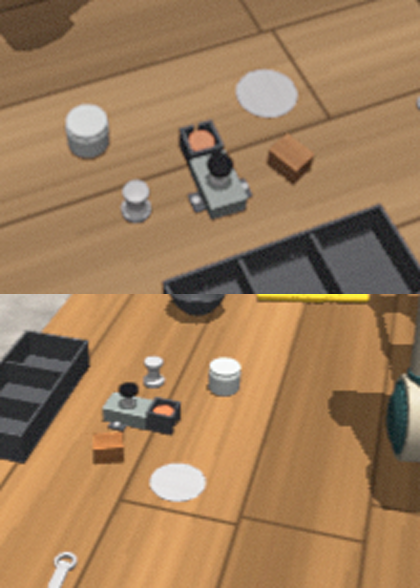

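play_rows --series '[{"dx":20,"dy":32,"dz":4,"turn":0.1,"fingers":1},{"dx":20,"dy":32,"dz":4,"turn":0.1,"fingers":1},{"dx":20,"dy":32,"dz":4,"turn":0.1,"fingers":1},{"dx":20,"dy":32,"dz":4,"turn":0.1,"fingers":1},{"dx":20,"dy":32,"dz":4,"turn":0.1,"fingers":1},{"dx":20,"dy":32,"dz":4,"turn":0.1,"fingers":1},{"dx":20,"dy":32,"dz":4,"turn":0.1,"fingers":1},{"dx":20,"dy":32,"dz":4,"turn":0.1,"fingers":1},{"dx":20,"dy":32,"dz":4,"turn":0.1,"fingers":1},{"dx":20,"dy":32,"dz":4,"turn":0.1,"fingers":1},{"dx":20,"dy":32,"dz":4,"turn":0.1,"fingers":1},{"dx":20,"dy":32,"dz":4,"turn":0.1,"fingers":1},{"dx":20,"dy":32,"dz":4,"fingers":1},{"dx":20,"dy":32,"dz":4,"fingers":1},{"dx":20,"dy":32,"dz":4,"fingers":1},{"dx":20,"dy":32,"dz":4,"fingers":1},{"dx":20,"dy":32,"dz":4,"fingers":1},{"dx":20,"dy":32,"dz":4,"fingers":1}]'

```text
invalid input at $.series[12]: expected keys fingers, dx, dy, dz, turn
```

play_rows --series '[{"dx":20,"dy":32,"dz":4,"turn":0.1,"fingers":1},{"dx":20,"dy":32,"dz":4,"turn":0.1,"fingers":1},{"dx":20,"dy":32,"dz":4,"turn":0.1,"fingers":1},{"dx":20,"dy":32,"dz":4,"turn":0.1,"fingers":1},{"dx":20,"dy":32,"dz":4,"turn":0.1,"fingers":1},{"dx":20,"dy":32,"dz":4,"turn":0.1,"fingers":1},{"dx":20,"dy":32,"dz":4,"turn":0.1,"fingers":1},{"dx":20,"dy":32,"dz":4,"turn":0.1,"fingers":1},{"dx":20,"dy":32,"dz":4,"turn":0.1,"fingers":1},{"dx":20,"dy":32,"dz":4,"turn":0.1,"fingers":1},{"dx":20,"dy":32,"dz":4,"turn":0.1,"fingers":1},{"dx":20,"dy":32,"dz":4,"turn":0.1,"fingers":1},{"dx":20,"dy":32,"dz":4,"turn":0,"fingers":1},{"dx":20,"dy":32,"dz":4,"turn":0,"fingers":1},{"dx":20,"dy":32,"dz":4,"turn":0,"fingers":1},{"dx":20,"dy":32,"dz":4,"turn":0,"fingers":1},{"dx":20,"dy":32,"dz":4,"turn":0,"fingers":1},{"dx":20,"dy":32,"dz":4,"turn":0,"fingers":1}]'

```text
clock: 2.55
position: [0.5529, 0.0539, 0.3185]
ee_rot: [0.003, 1.0, 0.004, 0.006]
contact_force: [0.7, -0.8, 0.4]
width: 0.0002
```

Run:
```python
from h import *
s=get_state(); im=get_image('wrist'); save(im,'w1.png'); c=cam(im,s); print(s['position'],c[2].round(3))
for l,z in (('plunger_top',.066),('pad',0),('blank2',.03),('tin',.05)):
    for r in masks_of(im,l)[:1]:
        ys,xs=np.nonzero(r['region']); P=np.array([onz(c,(x,y),z) for x,y in zip(xs[::7],ys[::7])])
        print(l,round(r['p'],2),np.round(r['xy'],1),r['region'].sum(),P.mean(0).round(4),(P.max(0)-P.min(0)).round(3))
```

```text
[0.55289969 0.0539155  0.31850253] [0.55  0.131 0.448]
plunger_top 0.65 [330.6 196.1] 433 [0.6761 0.004  0.066 ] [0.035 0.035 0.   ]
pad 0.58 [248.4  99.8] 2667 [ 0.5481  0.141  -0.    ] [0.091 0.088 0.   ]
blank2 0.61 [287.  188.4] 338 [0.6114 0.006  0.03  ] [0.029 0.031 0.   ]
```

View pics/w1.png

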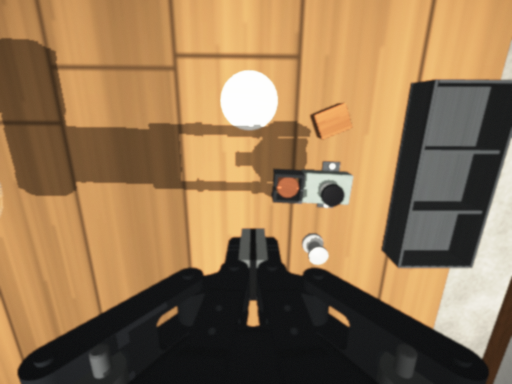

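Run:
```python
from h import *
s=get_state(); w=get_image('wrist'); sc=get_image('scene')
cw=cam(w,s); cs=cam(sc)
for l,z in (('plunger_top',.066),('pad',0),('blank2',.03)):
    p=[masks_of(i,l) for i in (w,sc)]
    if all(p):
        print(l,[np.round(q[0]['xy'],1) for q in p],[round(q[0]['p'],2) for q in p],[v.round(4) if hasattr(v,'round') else v for v in tri(cw,p[0][0]['xy'],cs,p[1][0]['xy'])])
# cap top hypothesised projection in scene
print(proj(cs,[.676,.004,.066]))
```

```text
plunger_top [array([331.4, 192.7]), array([ 84.6, 229. ])] [0.85, 0.75] [array([ 0.6405, -0.2342,  0.1486]), np.float64(0.5107)]
pad [array([251.3,  96.1]), array([308.1, 193.5])] [0.62, 0.7] [array([0.5507, 0.1436, 0.0011]), np.float64(0.0028)]
blank2 [array([286.7, 183. ]), array([277.2, 217.3])] [0.7, 0.39] [array([0.6118, 0.0086, 0.0213]), np.float64(0.0017)]
[285.51762903 225.80822121]
```

play_rows --series '[{"dx":20,"dy":-8,"dz":-20,"turn":-0.01,"fingers":1},{"dx":20,"dy":-8,"dz":-20,"turn":0,"fingers":1},{"dx":20,"dy":-8,"dz":-20,"turn":0,"fingers":1},{"dx":20,"dy":-8,"dz":-20,"turn":0,"fingers":1},{"dx":20,"dy":-8,"dz":-20,"turn":0,"fingers":1},{"dx":20,"dy":-8,"dz":-20,"turn":0,"fingers":1},{"dx":0,"dy":0,"dz":-30,"turn":0,"fingers":1},{"dx":0,"dy":0,"dz":0,"turn":0,"fingers":1}]'

```text
clock: 3.87
position: [0.6769, -0.0022, 0.1666]
ee_rot: [0.003, 1.0, -0.004, 0.011]
contact_force: [-2.3, 0.7, -1.8]
width: -0.0001
```

Run:
```python
from h import *
s=get_state(); im=get_image('wrist'); save(im,'w2.png'); c=cam(im,s); print(s['position'],s['contact_force'],R.from_quat(np.roll(s['ee_rot'],-1)).as_matrix().round(3).tolist())
for l,z in (('plunger_top',.066),('feeder',.03),('blank2',.03)):
    for r in masks_of(im,l)[:1]:
        ys,xs=np.nonzero(r['region']); P=np.array([onz(c,(x,y),z) for x,y in zip(xs[::3],ys[::3])])
        print(l,round(r['p'],2),np.round(r['xy'],1),P.mean(0).round(4),P.max(0).round(3),P.min(0).round(3))
```

```text
[ 0.67686048 -0.00222089  0.166616  ] [-2.29517242  0.7121782  -1.77865379] [[1.0, -0.008, 0.021], [-0.008, -1.0, -0.007], [0.021, 0.006, -1.0]]
plunger_top 0.89 [251.6 188.9] [0.6776 0.0041 0.066 ] [0.694 0.021 0.066] [ 0.661 -0.014  0.066]
feeder 0.77 [241.4 175.3] [0.6615 0.0072 0.03  ] [0.72  0.046 0.03 ] [ 0.586 -0.03   0.03 ]
blank2 0.64 [189.7 176.4] [0.6146 0.0065 0.03  ] [0.631 0.022 0.03 ] [ 0.597 -0.011  0.03 ]
```

View pics/w2.png

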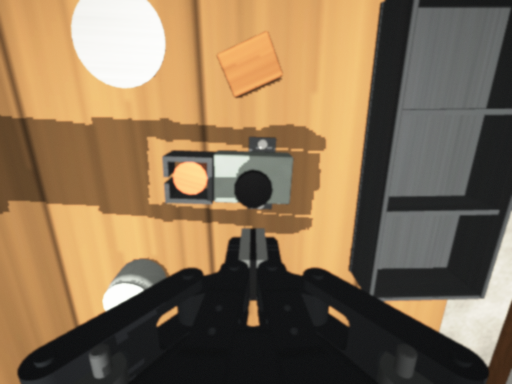

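play_rows --series '[{"dx":0,"dy":4,"dz":-25,"turn":0,"fingers":1},{"dx":0,"dy":2,"dz":-25,"turn":0,"fingers":1},{"dx":0,"dy":0,"dz":-20,"turn":0,"fingers":1},{"dx":0,"dy":0,"dz":0,"turn":0,"fingers":1}]'

```text
clock: 4.4
position: [0.6861, 0.0051, 0.1182]
ee_rot: [0.005, 1.0, -0.003, 0.03]
contact_force: [-0.5, 0.4, -0.0]
width: 0.0002
```

Run:
```python
from h import *
s=get_state(); print(s['qpos'].round(3),s['qd'].round(3),s['position'],s['ee_rot'].round(3),s['effort'].round(1))
```

```text
[-0.092  0.492  1.482 -0.005  1.107 -0.084] [ 0.01  -0.064 -0.061  0.001  0.034  0.002] [0.68614593 0.00507966 0.11822449] [ 0.005  1.    -0.003  0.03 ] [ -0.1 -54.5 -24.8  -0.   -1.    0. ]
```

play_rows --series '[{"dx":0,"dy":0,"dz":0,"turn":0,"fingers":1}]'

```text
clock: 4.48
position: [0.6869, 0.0054, 0.1206]
ee_rot: [0.005, 0.999, -0.003, 0.032]
contact_force: [0.5, -0.0, 0.4]
width: 0.0003
```

play_rows --series '[{"dx":-4,"dy":0,"dz":-5,"turn":0,"fingers":1},{"dx":-4,"dy":0,"dz":-5,"turn":0,"fingers":1},{"dx":-3,"dy":0,"dz":-5,"turn":0,"fingers":1},{"dx":-2,"dy":0,"dz":-5,"turn":0,"fingers":1},{"dx":0,"dy":0,"dz":-5,"turn":0,"fingers":1}]'

```text
clock: 4.9
position: [0.6768, 0.0055, 0.1041]
ee_rot: [0.006, 0.999, -0.002, 0.04]
contact_force: [-0.5, 0.2, 0.7]
width: -0.0003
```

play_rows --series '[{"dx":0,"dy":0,"dz":0,"turn":0,"fingers":1},{"dx":0,"dy":0,"dz":0,"turn":0,"fingers":1},{"dx":0,"dy":0,"dz":0,"turn":0,"fingers":1},{"dx":0,"dy":0,"dz":0,"turn":0,"fingers":1}]'

```text
clock: 5.23
position: [0.676, 0.0053, 0.1028]
ee_rot: [0.006, 0.999, -0.002, 0.039]
contact_force: [0.2, 1.8, 0.9]
width: 0.0001
```

Run:
```python
from h import *
s=get_state(); print(s['qpos'].round(4),s['qd'].round(3),s['position'].round(4),s['ee_rot'].round(4),s['effort'].round(1))
get_image('side')
s=get_state(); print(s['qpos'].round(4),s['qd'].round(3),s['position'].round(4),s['ee_rot'].round(4),s['effort'].round(1))
```

```text
[-0.0928  0.484   1.5407 -0.0048  1.0386 -0.0856] [-0.002  0.003 -0.003 -0.002 -0.001  0.001] [0.676  0.0053 0.1028] [ 0.0056  0.9992 -0.0025  0.0388] [  0.  -51.2 -22.   -0.   -0.4   0. ]
[-0.0928  0.484   1.5406 -0.0048  1.0387 -0.0856] [ 0.001 -0.     0.    -0.     0.    -0.   ] [0.6761 0.0053 0.1028] [ 0.0056  0.9992 -0.0025  0.0388] [  0.  -51.4 -22.1  -0.   -0.4   0. ]
```

play_rows --series '[{"dx":1,"dy":0,"dz":-4,"turn":0,"fingers":1},{"dx":0,"dy":0,"dz":-4,"turn":0,"fingers":1},{"dx":0,"dy":0,"dz":-4,"turn":0,"fingers":1},{"dx":0,"dy":0,"dz":-4,"turn":0,"fingers":1},{"dx":0,"dy":0,"dz":-4,"turn":0,"fingers":1},{"dx":0,"dy":0,"dz":-4,"turn":0,"fingers":1}]'

```text
clock: 5.78
position: [0.6783, 0.0052, 0.0773]
ee_rot: [0.006, 0.999, -0.002, 0.04]
contact_force: [-0.4, -0.2, 6.7]
width: 0.0001
```

play_rows --series '[{"dx":0,"dy":0,"dz":-3,"turn":0,"fingers":1},{"dx":0,"dy":0,"dz":-3,"turn":0,"fingers":1},{"dx":0,"dy":0,"dz":-3,"turn":0,"fingers":1},{"dx":0,"dy":0,"dz":-3,"turn":0,"fingers":1},{"dx":0,"dy":0,"dz":-3,"turn":0,"fingers":1}]'

```text
clock: 6.2
position: [0.6784, 0.0052, 0.0682]
ee_rot: [0.006, 0.999, -0.002, 0.041]
contact_force: [-3.7, -0.1, 11.5]
width: 0.0
```

play_rows --series '[{"dx":0,"dy":0,"dz":-3,"turn":0,"fingers":1},{"dx":0,"dy":0,"dz":-3,"turn":0,"fingers":1},{"dx":0,"dy":0,"dz":-3,"turn":0,"fingers":1},{"dx":0,"dy":0,"dz":-3,"turn":0,"fingers":1},{"dx":0,"dy":0,"dz":-3,"turn":0,"fingers":1},{"dx":0,"dy":0,"dz":-3,"turn":0,"fingers":1},{"dx":0,"dy":0,"dz":-3,"turn":0,"fingers":1}]'

```text
clock: 6.78
position: [0.6783, 0.0052, 0.0599]
ee_rot: [0.007, 0.999, -0.002, 0.045]
contact_force: [-3.5, 0.4, 9.4]
width: 0.0001
```

play_rows --series '[{"dx":0,"dy":0,"dz":-4,"turn":0,"fingers":1},{"dx":0,"dy":0,"dz":-4,"turn":0,"fingers":1},{"dx":0,"dy":0,"dz":-4,"turn":0,"fingers":1},{"dx":0,"dy":0,"dz":-4,"turn":0,"fingers":1},{"dx":0,"dy":0,"dz":-4,"turn":0,"fingers":1}]'

```text
clock: 7.2
position: [0.6783, 0.0053, 0.0531]
ee_rot: [0.007, 0.999, -0.001, 0.048]
contact_force: [-10.1, 0.4, 24.5]
width: -0.0004
```

play_rows --series '[{"dx":0,"dy":0,"dz":-4,"turn":0,"fingers":1},{"dx":0,"dy":0,"dz":-3,"turn":0,"fingers":1}]'

```text
clock: 7.37
position: [0.6782, 0.0053, 0.0534]
ee_rot: [0.008, 0.999, -0.001, 0.05]
contact_force: [-4.0, 0.4, 11.1]
width: 0.0001
```

play_rows --series '[{"dx":0,"dy":0,"dz":5,"turn":0,"fingers":1},{"dx":0,"dy":0,"dz":8,"turn":0,"fingers":1},{"dx":0,"dy":0,"dz":15,"turn":0,"fingers":1},{"dx":0,"dy":0,"dz":20,"turn":0,"fingers":1},{"dx":-5,"dy":0,"dz":30,"turn":0,"fingers":1},{"dx":-15,"dy":0,"dz":35,"turn":0,"fingers":1},{"dx":-20,"dy":0,"dz":35,"turn":0,"fingers":1},{"dx":-25,"dy":0,"dz":30,"turn":0,"fingers":0.3},{"dx":-25,"dy":0,"dz":10,"turn":0,"fingers":0.3},{"dx":0,"dy":0,"dz":0,"turn":0,"fingers":0.3},{"dx":0,"dy":0,"dz":0,"turn":0,"fingers":0.3}]'

```text
clock: 8.28
position: [0.5842, 0.0053, 0.2497]
ee_rot: [0.008, 0.999, -0.001, 0.05]
contact_force: [-0.0, 0.1, -0.1]
width: 0.0298
```

Run:
```python
from h import *
s=get_state(); im=get_image('wrist'); save(im,'w3.png'); c=cam(im,s); print(s['clock'],s['position'],s['ee_rot'].round(3),s['width'],s['contact_force'])
for l,z in (('plunger_top',.066),('feeder',.03),('blank0',.01),('blank0',.03),('pad',0),('tin',.05)):
    for r in masks_of(im,l)[:3]:
        ys,xs=np.nonzero(r['region']); P=np.array([onz(c,(x,y),z) for x,y in zip(xs[::3],ys[::3])])
        print(l,z,round(r['p'],2),np.round(r['xy'],1),P.mean(0).round(4),P.max(0).round(3),P.min(0).round(3))
```

```text
8.2833 [0.5841535  0.00529007 0.24970278] [ 0.008  0.999 -0.001  0.05 ] 0.02984667268404119 [-0.02918121  0.09201227 -0.06342773]
plunger_top 0.066 0.79 [311.9 171.1] [0.6759 0.0041 0.066 ] [0.693 0.021 0.066] [ 0.658 -0.013  0.066]
feeder 0.03 0.74 [296.3 163.6] [0.6604 0.0067 0.03  ] [0.719 0.046 0.03 ] [ 0.588 -0.031  0.03 ]
blank0 0.01 0.89 [219.9 160.3] [0.5597 0.0089 0.01  ] [0.576 0.026 0.01 ] [ 0.542 -0.008  0.01 ]
blank0 0.01 0.82 [254.4 163.9] [0.6135 0.0034 0.01  ] [0.631 0.019 0.01 ] [ 0.597 -0.014  0.01 ]
blank0 0.03 0.89 [219.9 160.3] [0.5603 0.0129 0.03  ] [0.575 0.03  0.03 ] [ 0.544 -0.003  0.03 ]
blank0 0.03 0.82 [254.4 163.9] [0.6111 0.0077 0.03  ] [0.628 0.022 0.03 ] [ 0.595 -0.008  0.03 ]
pad 0 0.89 [204.7  53. ] [ 0.5483  0.1417 -0.    ] [0.593 0.185 0.   ] [ 0.505  0.095 -0.   ]
tin 0.05 0.56 [193.7 245.6] [ 0.522 -0.104  0.05 ] [ 0.537 -0.084  0.05 ] [ 0.511 -0.125  0.05 ]
```

View pics/w3.png

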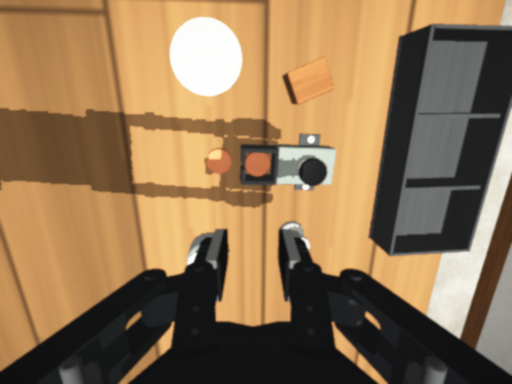

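play_rows --series '[{"dx":-10,"dy":-14,"dz":-12,"turn":0,"fingers":0.58},{"dx":-10,"dy":-14,"dz":-15,"turn":0,"fingers":0.58},{"dx":-8,"dy":-12,"dz":-15,"turn":0,"fingers":0.58},{"dx":0,"dy":0,"dz":-15,"turn":0,"fingers":0.58},{"dx":0,"dy":0,"dz":-15,"turn":0,"fingers":0.58},{"dx":0,"dy":0,"dz":-15,"turn":0,"fingers":0.58},{"dx":0,"dy":0,"dz":-15,"turn":0,"fingers":0.58},{"dx":0,"dy":0,"dz":-10,"turn":0,"fingers":0.58},{"dx":0,"dy":0,"dz":0,"turn":0,"fingers":0.58}]'

```text
clock: 9.38
position: [0.5575, -0.0366, 0.1237]
ee_rot: [0.007, 0.999, -0.001, 0.043]
contact_force: [-0.6, -0.9, 0.3]
width: 0.0181
```

play_rows --series '[{"dx":0,"dy":0,"dz":-12,"turn":0,"fingers":0.58},{"dx":0,"dy":0,"dz":-12,"turn":0,"fingers":0.58},{"dx":0,"dy":0,"dz":-12,"turn":0,"fingers":0.58},{"dx":0,"dy":0,"dz":-12,"turn":0,"fingers":0.58},{"dx":0,"dy":0,"dz":-12,"turn":0,"fingers":0.58},{"dx":0,"dy":0,"dz":-10,"turn":0,"fingers":0.58},{"dx":0,"dy":0,"dz":-8,"turn":0,"fingers":0.58},{"dx":0,"dy":0,"dz":-5,"turn":0,"fingers":0.58},{"dx":0,"dy":0,"dz":0,"turn":0,"fingers":0.58}]'

```text
clock: 10.13
position: [0.562, -0.0372, 0.0365]
ee_rot: [0.007, 0.999, -0.001, 0.044]
contact_force: [0.7, 0.6, -0.7]
width: 0.0177
```

Run:
```python
from h import *
s=get_state(); im=get_image('wrist'); save(im,'w4.png'); c=cam(im,s); print(s['clock'],s['position'],s['ee_rot'].round(3),s['width'],s['contact_force'])
for l,z in (('blank0',.01),('pad',0)):
    for r in masks_of(im,l)[:2]:
        ys,xs=np.nonzero(r['region']); P=np.array([onz(c,(x,y),z) for x,y in zip(xs[::3],ys[::3])])
        print(l,z,round(r['p'],2),np.round(r['xy'],1),P.mean(0).round(4),P.max(0).round(3),P.min(0).round(3))
```

```text
10.1333 [ 0.56198824 -0.03723058  0.03646161] [ 0.007  0.999 -0.001  0.044] 0.017724250024539846 [ 0.66715109  0.61217823 -0.66105657]
blank0 0.01 0.93 [245.6 160.9] [0.559  0.0086 0.01  ] [0.576 0.026 0.01 ] [ 0.542 -0.009  0.01 ]
blank0 0.01 0.63 [338.6 169.3] [0.6173 0.0033 0.01  ] [0.635 0.021 0.01 ] [ 0.596 -0.015  0.01 ]
```

View pics/w4.png

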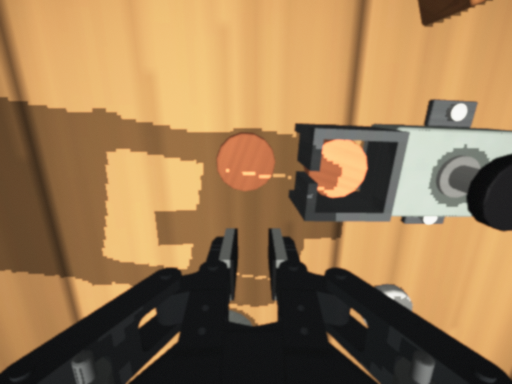

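play_rows --series '[{"dx":-3,"dy":0,"dz":-5,"turn":0,"fingers":0.58},{"dx":-3,"dy":0,"dz":-5,"turn":0,"fingers":0.58},{"dx":-1,"dy":0,"dz":-4,"turn":0,"fingers":0.58},{"dx":0,"dy":0,"dz":-4,"turn":0,"fingers":0.58},{"dx":0,"dy":0,"dz":-2,"turn":0,"fingers":0.58},{"dx":0,"dy":0,"dz":0,"turn":0,"fingers":0.58}]'

```text
clock: 10.78
position: [0.5561, -0.0376, 0.0182]
ee_rot: [0.007, 0.999, -0.001, 0.047]
contact_force: [0.7, 1.1, -0.1]
width: 0.0181
```

play_rows --series '[{"dx":0,"dy":0,"dz":-3,"turn":0,"fingers":0.58},{"dx":0,"dy":2,"dz":-1,"turn":0,"fingers":0.58},{"dx":0,"dy":4,"dz":0,"turn":0,"fingers":0.58},{"dx":0,"dy":5,"dz":0,"turn":0,"fingers":0.58},{"dx":0,"dy":5,"dz":0,"turn":0,"fingers":0.58},{"dx":0,"dy":5,"dz":0,"turn":0,"fingers":0.58},{"dx":0,"dy":5,"dz":0,"turn":0,"fingers":0.58}]'

```text
clock: 11.37
position: [0.5568, -0.01, 0.0138]
ee_rot: [0.007, 0.999, -0.001, 0.048]
contact_force: [-0.1, 0.1, 0.0]
width: 0.0177
```

```bash
cat > look.py <<'E'
import sys
from h import *
s=get_state(); im=get_image('wrist'); save(im,sys.argv[1]); c=cam(im,s); print(s['clock'],s['position'].round(4),s['ee_rot'].round(3),s['contact_force'].round(1))
for l,z in (('blank0',.01),('pad',0)):
    for r in masks_of(im,l)[:2]:
        ys,xs=np.nonzero(r['region']); P=np.array([onz(c,(x,y),z) for x,y in zip(xs[::3],ys[::3])])
        print(l,z,round(r['p'],2),np.round(r['xy'],1),P.mean(0).round(4),P.max(0).round(3),P.min(0).round(3))
E
python3 look.py w5.png
```

```text
11.3667 [ 0.5568 -0.01    0.0138] [ 0.007  0.999 -0.001  0.048] [-0.1  0.1  0. ]
blank0 0.01 0.85 [361.1 230.9] [ 0.6206 -0.0017  0.01  ] [0.635 0.013 0.01 ] [ 0.604 -0.017  0.01 ]
blank0 0.01 0.76 [254.4 200.5] [0.5566 0.019  0.01  ] [0.574 0.037 0.01 ] [0.54 0.   0.01]
pad 0 0.61 [232.8  13.5] [ 0.549   0.1058 -0.    ] [0.585 0.114 0.   ] [ 0.514  0.095 -0.   ]
```

View pics/w5.png

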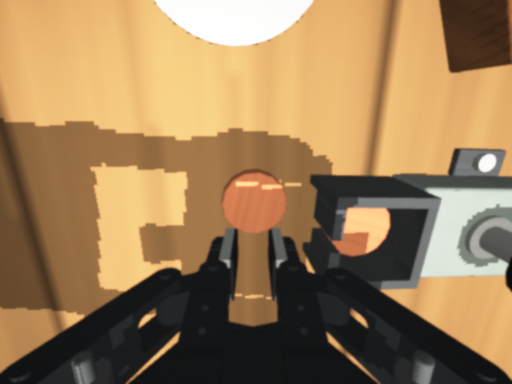

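play_rows --series '[{"dx":-0.5,"dy":4,"dz":0,"turn":0,"fingers":0.58},{"dx":-0.5,"dy":6,"dz":0,"turn":0,"fingers":0.58},{"dx":-0.5,"dy":6,"dz":0,"turn":0,"fingers":0.58},{"dx":-0.5,"dy":6,"dz":0,"turn":0,"fingers":0.58},{"dx":-0.5,"dy":6,"dz":0,"turn":0,"fingers":0.58},{"dx":-0.5,"dy":6,"dz":0,"turn":0,"fingers":0.58},{"dx":-0.5,"dy":6,"dz":0,"turn":0,"fingers":0.58},{"dx":-0.5,"dy":6,"dz":0,"turn":0,"fingers":0.58}]'

```text
clock: 12.18
position: [0.5524, 0.0395, 0.0139]
ee_rot: [0.008, 0.999, -0.002, 0.048]
contact_force: [-0.2, -0.2, 0.1]
width: 0.0179
```

play_rows --series '[{"dx":-0.4,"dy":6,"dz":0,"turn":0,"fingers":0.58},{"dx":-0.4,"dy":6,"dz":0,"turn":0,"fingers":0.58},{"dx":-0.4,"dy":6,"dz":0,"turn":0,"fingers":0.58},{"dx":-0.4,"dy":6,"dz":0,"turn":0,"fingers":0.58},{"dx":-0.4,"dy":6,"dz":0,"turn":0,"fingers":0.58},{"dx":-0.4,"dy":6,"dz":0,"turn":0,"fingers":0.58},{"dx":-0.4,"dy":6,"dz":0,"turn":0,"fingers":0.58},{"dx":-0.4,"dy":6,"dz":0,"turn":0,"fingers":0.58},{"dx":-0.4,"dy":6,"dz":0,"turn":0,"fingers":0.58},{"dx":-0.4,"dy":5,"dz":0,"turn":0,"fingers":0.58},{"dx":0,"dy":4,"dz":0,"turn":0,"fingers":0.58},{"dx":0,"dy":3,"dz":0,"turn":0,"fingers":0.58}]'

```text
clock: 13.18
position: [0.5476, 0.1139, 0.0139]
ee_rot: [0.008, 0.999, -0.001, 0.048]
contact_force: [-0.5, -0.5, -0.2]
width: 0.0179
```

```bash
python3 look.py w6.png
```

```text
13.1833 [0.5476 0.1139 0.0139] [ 0.008  0.999 -0.001  0.048] [-0.5 -0.5 -0.2]
blank0 0.01 0.92 [254.2 198.7] [0.5469 0.1426 0.01  ] [0.564 0.16  0.01 ] [0.53  0.124 0.01 ]
pad 0 0.89 [252.3 169.1] [ 0.548   0.1482 -0.    ] [0.594 0.185 0.   ] [ 0.504  0.095 -0.   ]
```

play_rows --series '[{"dx":0,"dy":-4,"dz":0,"turn":0,"fingers":0.58},{"dx":0,"dy":-6,"dz":0,"turn":0,"fingers":0.58},{"dx":0,"dy":-8,"dz":0,"turn":0,"fingers":0.58},{"dx":0,"dy":-8,"dz":5,"turn":0,"fingers":0.58},{"dx":0,"dy":-8,"dz":15,"turn":0,"fingers":0.58},{"dx":0,"dy":-8,"dz":25,"turn":0,"fingers":0.58},{"dx":0,"dy":-8,"dz":30,"turn":0,"fingers":0.58},{"dx":0,"dy":0,"dz":30,"turn":0,"fingers":0.58},{"dx":0,"dy":0,"dz":30,"turn":0,"fingers":0.58},{"dx":0,"dy":0,"dz":20,"turn":0,"fingers":0.58},{"dx":0,"dy":0,"dz":0,"turn":0,"fingers":0.58}]'

```text
clock: 14.25
position: [0.5436, 0.0509, 0.1758]
ee_rot: [0.009, 0.999, -0.004, 0.045]
contact_force: [0.8, -0.3, 0.4]
width: 0.0179
```

```bash
python3 look.py w7.png
python3 - <<'E'
from h import *
im=get_image('scene'); save(im,'s7.png'); c=cam(im)
for l,z in (('blank0',.01),('pad',0)):
    for r in masks_of(im,l)[:3]: print('scene',l,round(r['p'],2),np.round(r['xy'],1),onz(c,r['xy'],z).round(4))
E
```

```text
14.25 [0.5436 0.0509 0.1758] [ 0.009  0.999 -0.004  0.045] [ 0.8 -0.3  0.4]
blank0 0.01 0.9 [296.9 214.4] [ 6.157e-01 -3.000e-04  1.000e-02] [0.633 0.014 0.01 ] [ 0.6   -0.016  0.01 ]
blank0 0.01 0.87 [242.1  90.3] [0.5468 0.1411 0.01  ] [0.563 0.158 0.01 ] [0.531 0.124 0.01 ]
pad 0 0.7 [257.4  85.9] [ 0.5487  0.1417 -0.    ] [0.594 0.184 0.   ] [ 0.505  0.096 -0.   ]
scene blank0 0.61 [274.5 219.2] [0.6084 0.0028 0.01  ]
scene blank0 0.6 [309.1 189.7] [0.5435 0.148  0.01  ]
scene blank0 0.19 [378.7 145. ] [0.45   0.4596 0.01  ]
scene pad 0.92 [304.3 195.8] [0.5533 0.1278 0.    ]
```

View pics/w7.png

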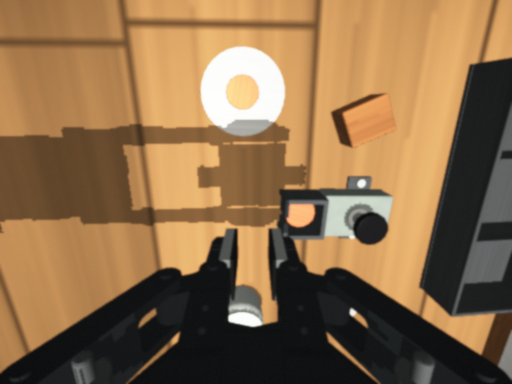

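The picture shows the blank at (242,90), centred on the pad. The plunger cap is up at (370,228), the remaining stack is in the magazine at (300,214), and the gripper is clear. I'm handing the job in.

```bash
python3 -c "
from rig import *; print(sign_off())"
```

```text
the job is handed in; nothing more can be done
None
```

I pressed the plunger once down to its hard stop: 24 mm of travel after first contact, with about 24 N at the stop. I then let it come back up, and one blank slid out. With the two fingertips behind it, I pushed that blank onto the pad, backed off and rose clear before handing in at about 14.5 s of the 45 s.

**Blank:** the last wrist view put it at (0.547, 0.141) and the pad's centre at (0.549, 0.140). That is about 2–3 mm off centre, against the 27 mm allowed.

**Feeder:** the plunger cap was up and the remaining stack was still in the magazine. I did not compare the bystanders' final positions with their starting ones; nothing I did came near them.

**Checks that disagreed:**
- The final scene-camera masks put the blank at (0.544, 0.148) and the pad at (0.553, 0.128), about 22 mm apart. The pad mask there is partly hidden and off centre, so I relied on the closer wrist view.
- An early attempt to triangulate the plunger cap failed because the network picked the wrong object in the scene view. I checked the cap's height by projecting its expected position into the scene image, and again from the contact height when pressing.
- The tool drifted to a tilt of about 0.1 rad while moving down. I worked with it, and the press and the push both still went through.

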